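# Rehang the specimen carrier on the tall hook stand

### The job

The cup in the hanging carrier is next for the strip reader. Take the carrier by its black grip, lift it off its stand and, keeping it level and without setting it down on the way, hang it squarely on both hooks of the tall stand (the taller of the two empty hook stands), so that it hangs free with the cup still in it.

Things in the scene. Friction and masses are not known exactly. Their poses are not given: they have to be found in the camera images.
- carrier: 76x76x30 mm tray under a bail (uprights at y=+-41), 0.18 kg, rigid. Origin: centre of underside. Crossbar along y, 8 thick, 176 long, axis 90 up, its ends in the hooks; on it a black grip block 24(x) x14(y) x38 high, 112-150 up: grip from above, along y. Starts hung, square, 30 above the table in a fixed low stand like spare_stand, set below it, post toward its +x. Lift straight up to unhook
- sample_cup: Closed specimen cup standing loose in the carrier's tray with a few mm of play; 68 mm across its lid, 62 mm high, 26 g. Origin at the centre of its underside, z up. It must stay in the tray.
- tall_stand: Tall empty hook stand, fixed. Origin on table midway below its hooks; post 78 mm toward +x. A fork of two 8 mm hook arms at y=+-66, from a head at x=78 to upturned tips at x=-20, 180 high: the tray goes down between them, crossbar along y into both seats (flat over x=-11..11, steep sides, 42 open on top). Hung: bar axis at 165, carrier origin 75 above the table. Nothing is higher than the tips
- spare_stand: Low empty hook stand, fixed: not the goal, only an obstacle. Same make, origin and axes as the tall stand, but 45 mm lower: hook tips 135 mm above the table, hung crossbar axis at 120 mm. Base plates are 135x90x14 mm. Pass over it with the carrier's underside higher than 150 mm, or go round it.

How it is judged (in metres and radians):
At the end, for the whole second after the job is handed in: The carrier hangs at rest on both hooks of the tall stand: origin within 18 mm of the stand's in x and y, 67 to 85 mm above the table, tilt under 11 degrees, crossbar within 15 degrees of square to the hooks, cup within 20 mm of the middle of the tray (x of carrier in the frame of tall_stand between -0.018 and 0.018 m and y of carrier in the frame of tall_stand between -0.018 and 0.018 m and z of carrier in the frame of tall_stand between 0.067 and 0.085 m and angle between carrier's own z axis and vertical below 0.2 rad and angle between the y axis of carrier and the y axis of tall_stand, either way round below 0.26 rad and linear speed of carrier below 0.05 m/s and x of sample_cup in the frame of carrier between -0.02 and 0.02 m and y of sample_cup in the frame of carrier between -0.02 and 0.02 m and z of sample_cup in the frame of carrier between -0.01 and 0.02 m); the robot touches nothing.
It fails at once if the carrier is tipped more than 0.4 rad (23 degrees) from level (angle between carrier's own z axis and vertical above 0.4 rad).
It fails at once if the carrier is set down on the table or on a base plate (its underside comes below 16 mm) (height (world z) of carrier below 0.016 m).
It fails at once if the cup leaves the tray (horizontal distance between sample_cup and carrier above 0.05 m).
It also fails if it takes over 48 s, if anything falls off the work surface, if the arm or the gripper's body presses on something with over 40 N, if the wrist force passes 120 N, or if a joint passes its speed limit or range.

### The arm

A 7-joint arm with a two-finger parallel gripper is mounted at the origin on the work surface; the furniture and walls round the work are solid. World frame = base frame: x ahead of the robot, y to its left, z up, the work surface at z = 0. Lengths are in mm, angles in rad, forces in N, time in s.
With the tool pointing down it reaches from about 350 to 900 mm from the base axis. Payload 19.9 kg.
Tool frame: the origin (TCP) lies midway between the tips of the shut fingers; the grasp point (between the pads) lies 19 mm behind it (env.grip_depth is the distance from the TCP to the grasp point, in mm); y points along the fingers, z is the direction in which the jaws open and shut, and the axes are right-handed (so a half turn about y gives the same grasp; the last joint's range is limited). The gripper opens to 85 mm and grips with 20 to 120 N. Pads are 22 mm wide; open, the fingers measure 114 mm over their backs; the gripper's body (76 mm by 85 mm) begins 54 mm behind the grasp point. The pads swing forward as they close: fully open they stand 13 mm farther back than shut.
Start: joints at [1.288, 0.417, -0.01, 1.614, 0.005, 1.111, -0.053], TCP at [149.046, -606.949, 231.26] pointing down, gripper open.
Joint ranges: [-2.81, 2.81], [-0.39, 2.02], [-1.27, 1.25], [0.06, 2.57], [-1.19, 4.33], [0.19, 2], [-2.82, 2.82]. Speed limits (rad/s): [1.89, 1.89, 2.39, 2.39, 3.01, 3.01, 3.01].

### API

Orientations are given as a unit quaternion [x, y, z, w].
In Python, from station import env, viewer gives the robot as it stands.
- The arm moves only by the tool drive_tool, never from a script. Its argument "commands" is a list of rows, each a list of 3 entries, a list of its own where there are three numbers: the shift along the tool's x, y, z in mm, then the turn, a rotation vector about the tool's x, y, z in rad, then the opening, from 0 (shut) to 1 (fully open). A call has exactly 5 rows; each row is the pose to reach, as a shift and turn from the pose commanded when the call began, along the tool's axes at that moment; what a row does not reach only later rows make up. A row lasts 1/12 s, in which the tool goes at most 41.7 mm and 7.16 degrees, less where a joint would pass 70% of its speed; a pose out of reach is approached as far as the arm can. A call with a gripper value outside its range is refused whole. The fingers move at their own pace and stop on an object; "squeeze" is the grip in N (left out, the last holds). Time passes only in rows, so rows that repeat a pose let the fingers close, or fill a call up. It gives the time, the measured TCP pose, the force and the opening at its end, in the units of the state.
- env.get_state(): the state, without advancing time (a new reading comes with each control period).
- viewer.get_image(name): name is "scene" or "top" or "wrist"; returns a dict with "pixels" (480x640x3 uint8, red, green, blue), "fovy" (degrees; the focal length in pixels is half the picture's height over the tangent of half this angle, whatever the lens; pixels are square), "cx", "cy" (the principal point, pixels), "world_to_cam" (4x4, takes a point from world to camera coordinates). Camera axes: x right, y up, looking along -z (the intrinsics and any distortion apply to the point x, -y, -z); pixel columns grow to the right and rows downward; lengths in mm; the calibration is good to about 2 mm. A picture is of the moment at which its call begins. There is no depth.
- env.close_job(): hands the job in, once; it reports no verdict.
The state is a dict: "time": time; "joint_positions": joint angles; "joint_vel": joint speeds; "effort": joint torques, N m; "position": TCP position; "orientation": TCP orientation; "wrist_force": force on the tool from outside, world axes, zero at the start; "moment": the same for the moment, N m; "width": finger opening in mm.
Only numpy, scipy, OpenCV 4.12 (cv2) and the standard library are available. Lean on these libraries where they do the work, as an engineer would, in place of code of your own. Each camera call takes 0.05 s, during which the arm holds its last target.

## Working session

There is one attempt and no reset: what is moved stays moved. The work goes in short steps, Python scripts to look and compute and a tool call to move; the robot and the scene stay as the last step left them, time stands still between calls to the robot, and variables do not carry over. Pictures are saved under pics/ and viewed, and the job is handed in when it is done.

Besides the shell and the picture viewer there is one more tool, called after ">>>" by a JSON object that holds its "name" and its "arguments", one argument or row to a line. drive_tool: Moves the arm, as the interface text tells. Its arguments: {"type":"object","properties":{"commands":{"type":"array","items":{"type":"array"}},"squeeze":{"type":"number"}},"required":["commands"]}

```bash
ls; mkdir -p pics
python3 - <<'E'
from station import env, viewer
import cv2, json
s=env.get_state(); print(s, env.grip_depth)
for n in ["scene","top","wrist"]:
    d=viewer.get_image(n); cv2.imwrite(f"pics/{n}0.png", d["pixels"][:,:,::-1])
    print(n,{k:(v.tolist() if hasattr(v,'tolist') else v) for k,v in d.items() if k!="pixels"})
E
```

```text
pics
{'time': 0.0, 'joint_positions': array([ 1.28849005,  0.41791749, -0.01031314,  1.61417934,  0.00472921,
        1.11072052, -0.05298353]), 'joint_vel': array([-0.00049755, -0.00046618, -0.00159956,  0.0004643 ,  0.00117481,
       -0.00068365,  0.00119623]), 'effort': array([-2.11087689e-03, -8.64429331e+01,  6.77159652e-01, -4.34880638e+01,
        1.89699163e-02,  7.56472000e-03,  1.05335803e-04]), 'position': array([ 148.95640605, -606.62550004,  230.69331973]), 'orientation': array([-0.08503922,  0.70240052, -0.70157031,  0.08485838]), 'wrist_force': array([ 0.31588355,  0.60978676, -0.14998115]), 'moment': array([-0.05015819, -0.00039694, -0.00935894]), 'width': 85.56850854554357} 18.700000000000003
scene {'fovy': 46.19841045376825, 'cx': 320.8077237836399, 'cy': 224.2373099915056, 'world_to_cam': [[-0.8579156222217784, -0.5137901296935529, 0.0006984105532520977, 457.9649454201435], [0.3612710333358197, -0.6022748846197217, 0.7118624894098368, -220.84436527848632], [-0.3653272856224785, 0.6109702660406502, 0.7023185234592129, -980.8845371291602], [0.0, 0.0, 0.0, 1.0]]}
top {'fovy': 48.284045781801076, 'cx': 319.0857236652826, 'cy': 238.44483309182718, 'world_to_cam': [[-0.042970089473976486, -0.9990576208177883, -0.006118962044242663, 27.68462000029609], [0.9773730424793285, -0.04330550208136673, 0.20704243363180785, -509.6818083452896], [-0.20711230587606158, 0.0029161233480716666, 0.9783128277699926, -1069.864735316629], [0.0, 0.0, 0.0, 1.0]]}
wrist {'fovy': 65.1463872918954, 'cx': 324.9087775760195, 'cy': 239.89914206418405, 'world_to_cam': [[0.24041868156354168, -0.9706687578158356, -0.0010100274815475266, -625.011858495899], [0.9185116097322268, 0.22783646887127407, -0.32315161494163197, 43.276819629742256], [0.31390329775643344, 0.07676396324144635, 0.9463466667163278, -379.67043422180603], [0.0, 0.0, 0.0, 1.0]]}
```

View pics/scene0.png

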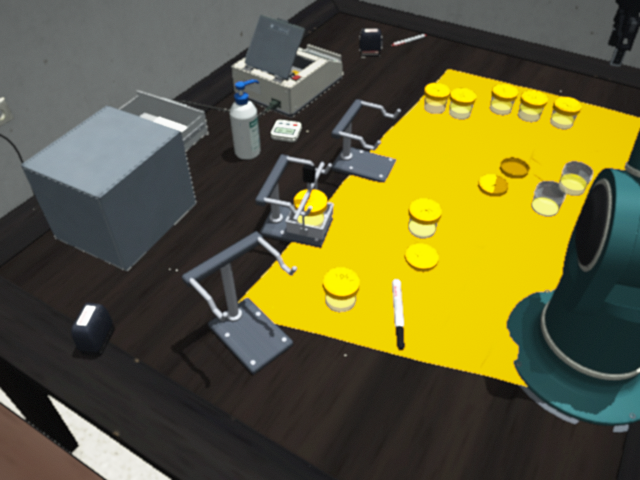

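View pics/top0.png

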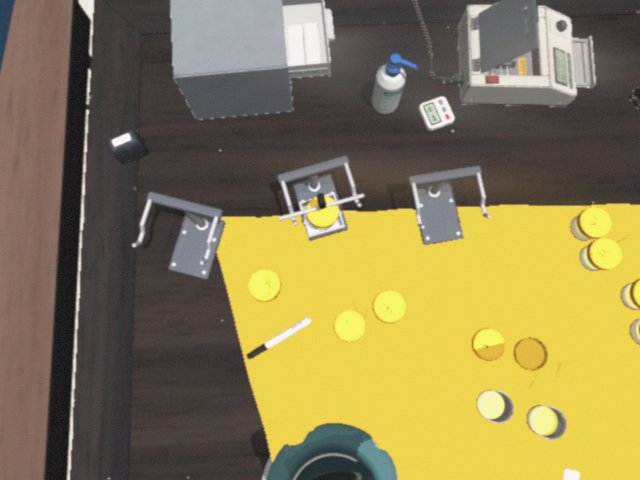

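View pics/wrist0.png

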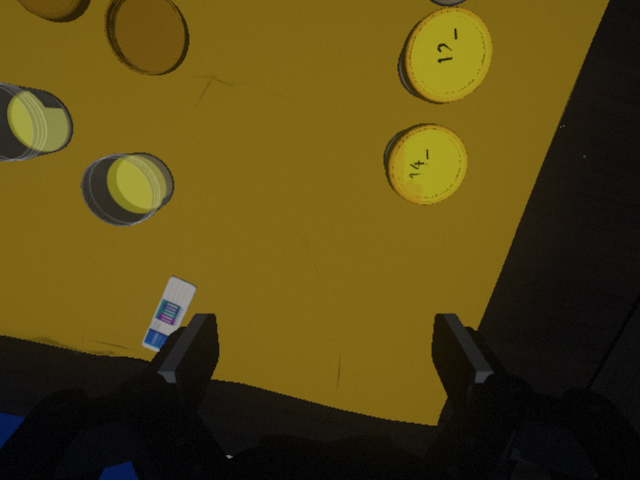

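Run:
```python
import cv2
t=cv2.imread('pics/top0.png'); s=cv2.imread('pics/scene0.png')
cv2.imwrite('pics/tc1.png',cv2.resize(t[150:280,120:380],None,fx=3,fy=3,interpolation=cv2.INTER_CUBIC))
cv2.imwrite('pics/sc1.png',cv2.resize(s[130:380,170:350],None,fx=2.4,fy=2.4,interpolation=cv2.INTER_CUBIC))
```

```text
(no output)
```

View pics/tc1.png

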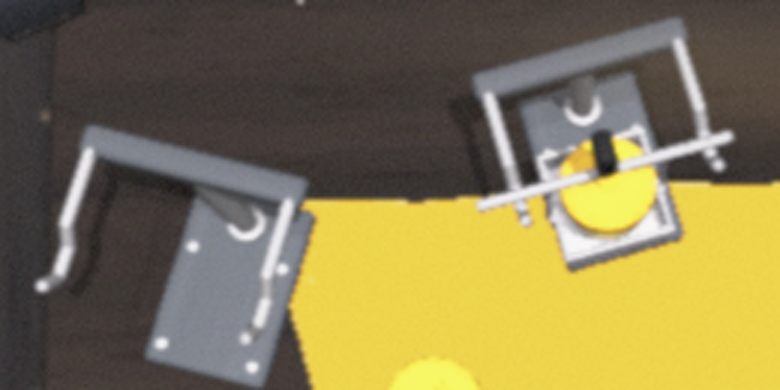

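View pics/sc1.png

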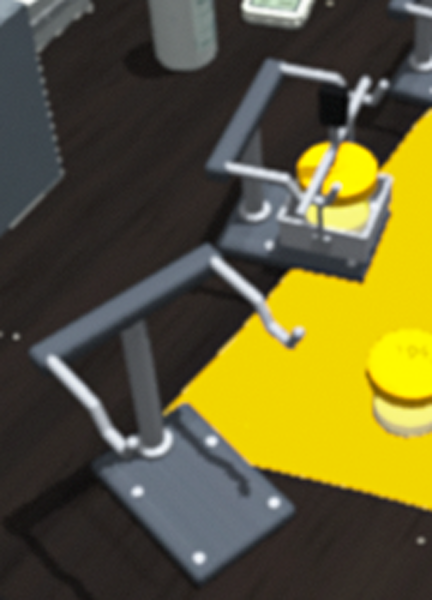

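```bash
cat > h.py <<'E'
import numpy as np, cv2
from scipy.optimize import least_squares
from station import env, viewer
def cam(d):
    f=240/np.tan(np.radians(d["fovy"])/2); return f,d["cx"],d["cy"],np.array(d["world_to_cam"])
def proj(c,P):
    f,cx,cy,M=c; P=np.atleast_2d(P); q=P@M[:3,:3].T+M[:3,3]
    return np.c_[cx+f*q[:,0]/-q[:,2], cy-f*q[:,1]/-q[:,2]]
def ray(c,uv,z):
    f,cx,cy,M=c; r=np.array([(uv[0]-cx)/f,-(uv[1]-cy)/f,-1]); R=M[:3,:3]
    o=-R.T@M[:3,3]; d=R.T@r; return o+d*(z-o[2])/d[2]
def tri(obs):
    def res(X): return np.concatenate([proj(c,X)[0]-uv for c,uv in obs])
    s=least_squares(res,[400,100,100]); return s.x, np.abs(s.fun).max()
def loc(p,P):
    c,s=np.cos(p[2]),np.sin(p[2]); P=np.atleast_2d(P).astype(float); return np.c_[p[0]+c*P[:,0]-s*P[:,1],p[1]+s*P[:,0]+c*P[:,1],P[:,2]]
E
python3 - <<'E'
from h import *
T=cam(viewer.get_image("top"));S=cam(viewer.get_image("scene"))
print(proj(T,[149,-606,230]))
for n,a,b in [("tallL",(134,245.3),(220,315.8)),("tallR",(202.3,263),(293.8,270.4)),("headL",(150.,194),(185,276)),("headR",(222,213),(258,233)),("barL",(280,218.7),(296.3,217.5)),("barR",(364,195.3),(322,164.6)),("grip",(320.5,195.5),(309.6,165.4))]:
    print(n,*[x if np.isscalar(x) else x.round(1) for x in tri([(T,a),(S,b)])])
# spare bit
E
```

```text
[[700.67066875 415.53042091]]
tallL [491.4 354.1 171. ] 1.8658248684427008
tallR [448.9 224.8 170.2] 0.09780374522125612
headL [585.9 324.  173.9] 0.11672791432002327
headR [543.6 187.6 172.1] 0.485301163064662
barL [538.6  81.1 123.2] 0.1932263068862312
barR [583.3 -88.5 113. ] 0.3102874816303256
grip [563.   -1.5 180.5] 1.61219680649657
```

Run:
```python
from h import *
dt=viewer.get_image("top");ds=viewer.get_image("scene");T=cam(dt);S=cam(ds)
ti=[((134,245.3),(220,315.8),(-20,66)),((202.3,263),(293.8,270.4),(-20,-66)),((150,200),(190.8,278.8),(74,66)),((216,216.7),(259.6,237.5),(74,-66))]
def res(q):
    r=[]
    for i,(a,b,l) in enumerate(ti):
        P=loc(q,[l[0],l[1],q[3] if i<2 else q[4]]); r+=[proj(T,P)[0]-a,proj(S,P)[0]-b]
    return np.concatenate(r)
s=least_squares(res,[489,283,-.318,176,172]); print(s.x.round(3),s.fun.round(1))
p=s.x
ci=[((280,218.7),(296.3,217.5),(0,88,120)),((364,195.3),(322,164.6),(0,-88,120)),((320.5,195.5),(309.6,165.4),(0,0,180))]
def rc(q):
    return np.concatenate([np.r_[proj(T,loc(q,l))[0]-a,proj(S,loc(q,l))[0]-b] for a,b,l in ci])
s=least_squares(rc,[562,-3,.258]); c=s.x; print(c.round(3),s.fun.round(1))
def draw(im,cm,Ps,col):
    uv=(proj(cm,Ps)*4*16).astype(int)  # placeholder scale
    return uv
for nm,d,cm,(x0,y0,x1,y1) in [("t",dt,T,(120,150,380,280)),("s",ds,S,(170,130,350,380))]:
    k=3 if nm=="t" else 2.4
    im=cv2.resize(d["pixels"][y0:y1,x0:x1,::-1].copy(),None,fx=k,fy=k,interpolation=cv2.INTER_CUBIC)
    def line(q,pts,col):
        uv=((proj(cm,loc(q,pts))-[x0,y0]+.5)*k).astype(int); cv2.polylines(im,[uv.reshape(-1,1,2)],False,col,1)
    for y in (66,-66):
        line(p,[(78,y,176),(30,y,176),(20,y,178),(11,y,161),(-11,y,161),(-20,y,180)],(0,255,0))
    line(p,[(0,-88,165),(0,88,165)],(0,0,255))
    line(p,[(78,-66,173),(78,66,173)],(255,0,0))
    line(c,[(0,-88,120),(0,88,120)],(0,0,255))
    for z in (30,60): line(c,[(38,38,z),(38,-38,z),(-38,-38,z),(-38,38,z),(38,38,z)],(0,255,0))
    for z in (142,180): line(c,[(12,7,z),(12,-7,z),(-12,-7,z),(-12,7,z),(12,7,z)],(255,0,255))
    cv2.imwrite(f"pics/ov_{nm}.png",im)
```

```text
[ 4.86826e+02  2.83652e+02 -3.22000e-01  1.73153e+02  1.71938e+02] [-0.4 -0.7  3.4 -0.3 -1.8  0.7  0.1  0.3  0.8 -1.8 -1.1 -0.4  0.5 -0.2
 -1.   1. ]
[ 5.61334e+02 -2.52800e+00  2.46000e-01] [-0.7  0.  -1.2  1.5 -0.2 -1.   0.4 -2.3  1.2  2.5 -0.6 -0.3]
```

View pics/ov_t.png

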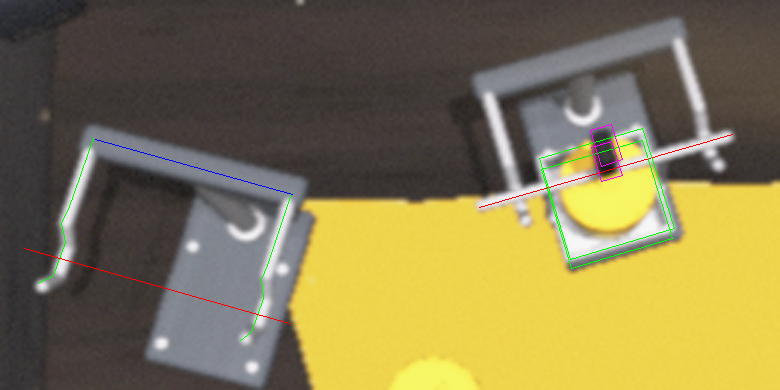

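View pics/ov_s.png

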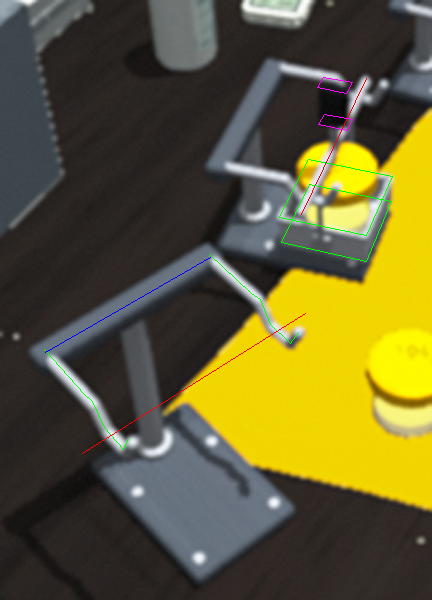

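```bash
cat >> h.py <<'E'
from scipy.spatial.transform import Rotation as Ro
def plan(xyz, yaw, s=None):
    """shift in tool axes & turn to reach tool down with tool z along +-(−sin yaw, cos yaw)"""
    s=s or env.get_state(); R=Ro.from_quat(s["orientation"]); M=R.as_matrix()
    out=[]
    for sg in (1,-1):
        z=sg*np.array([-np.sin(yaw),np.cos(yaw),0]); y=np.array([0,0,-1.]); x=np.cross(y,z)
        G=np.c_[x,y,z]; out.append((M.T@G))
    rv=[Ro.from_matrix(o).as_rotvec() for o in out]
    print("t",s["time"],"pos",s["position"].round(1),"shift",(M.T@(np.array(xyz)-s["position"])).round(1),"turns",[r.round(3) for r in rv],"F",s["wrist_force"].round(1),"w",round(s["width"],1),"j",s["joint_positions"].round(2))
    return M
E
python3 - <<'E'
from h import *
print(plan([561.3,-2.5,260],.252))
E
```

```text
t 0.35 pos [ 149.  -606.9  231.1] shift [-544.5  -28.7 -488.6] turns [array([-0.00e+00,  3.13e+00,  1.00e-03]), array([ 0.   , -0.011,  0.   ])] F [-0.5  0.6 -0.4] w 85.5 j [ 1.29  0.42 -0.01  1.61  0.    1.11 -0.05]
[[-9.71145956e-01 -1.23970012e-04  2.38485884e-01]
 [-2.38485913e-01  3.37703028e-04 -9.71145898e-01]
 [ 3.98555634e-05 -9.99999935e-01 -3.57524031e-04]]
```

>>> {"name": "drive_tool", "arguments": {
  "commands": [
    [[-12,-5,-11],[0,0,0],1],
    [[-36,-12,-32],[0,0,0],1],
    [[-64,-20,-57],[0,0,0],1],
    [[-92,-29,-83],[0,0,0],1],
    [[-120,-29,-108],[0,0,0],1]
  ]
}}

```text
time: 0.77
position: [240.9, -471.9, 261.9]
orientation: [0.085, -0.701, 0.703, -0.085]
wrist_force: [1.2, -0.5, 1.2]
width: 85.5
```

>>> {"name": "drive_tool", "arguments": {
  "commands": [
    [[-28,0,-25],[0,0,0],1],
    [[-56,0,-50],[0,0,0],1],
    [[-84,0,-75],[0,0,0],1],
    [[-112,0,-100],[0,0,0],1],
    [[-140,0,-126],[0,0,0],1]
  ]
}}

```text
time: 1.18
position: [346.4, -315.7, 260.6]
orientation: [0.085, -0.702, 0.702, -0.085]
wrist_force: [0.2, -1.0, 0.0]
width: 85.2
```

>>> {"name": "drive_tool", "arguments": {
  "commands": [
    [[-28,0,-25],[0,0,0],1],
    [[-56,0,-50],[0,0,0],1],
    [[-84,0,-75],[0,0,0],1],
    [[-112,0,-100],[0,0,0],1],
    [[-140,0,-126],[0,0,0],1]
  ]
}}

```text
time: 1.6
position: [452.2, -159.9, 260.7]
orientation: [0.085, -0.702, 0.702, -0.085]
wrist_force: [1.1, -0.3, 0.4]
width: 85.5
```

>>> {"name": "drive_tool", "arguments": {
  "commands": [
    [[-28,0,-25],[0,0,0],1],
    [[-56,0,-50],[0,0,0],1],
    [[-84,0,-75],[0,0,0],1],
    [[-100,0,-90],[0,0,0],1],
    [[-104,0,-94],[0,0,0],1]
  ]
}}

```text
time: 2.02
position: [531.4, -41.4, 260.4]
orientation: [-0.086, 0.702, -0.701, 0.087]
wrist_force: [-0.6, 0.5, 0.4]
width: 85.2
```

Run:
```python
from h import *
d=viewer.get_image("wrist"); cm=cam(d); im=d["pixels"][:,:,::-1].copy()
cv2.imwrite("pics/w1raw.png",im)
c=[561.3,-2.5,.252]
def line(q,pts,col):
    uv=proj(cm,loc(q,pts)).astype(int); cv2.polylines(im,[uv.reshape(-1,1,2)],False,col,1)
line(c,[(0,-88,120),(0,88,120)],(0,0,255))
line(c,[(38,38,60),(38,-38,60),(-38,-38,60),(-38,38,60),(38,38,60)],(0,255,0))
for z in (142,180): line(c,[(12,7,z),(12,-7,z),(-12,-7,z),(-12,7,z),(12,7,z)],(255,0,255))
cv2.imwrite("pics/w1.png",im)
d=viewer.get_image("top");cv2.imwrite("pics/t1.png",d["pixels"][:,:,::-1])
plan([561.3,-2.5,260],.252)
```

```text
t 2.1167 pos [530.3 -44.5 260.2] shift [-40.2   0.2 -33.3] turns [array([-0.   ,  3.133,  0.   ]), array([ 0.   , -0.009,  0.   ])] F [-0.2 -0.3 -0.1] w 85.3 j [ 0.43  0.25 -0.48  1.8   0.13  1.12 -1.42]
```

View pics/w1.png

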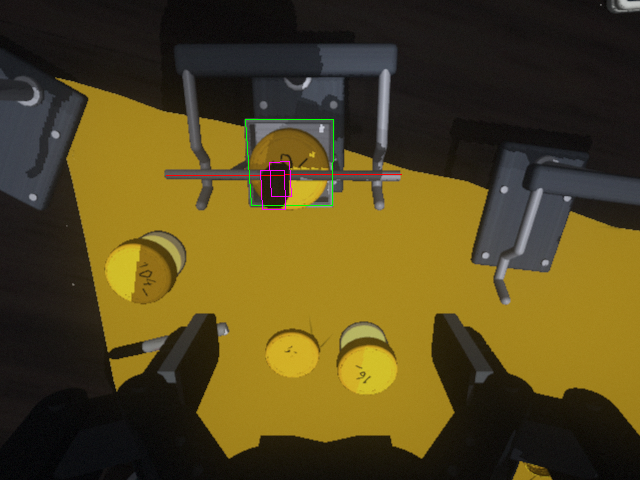

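View pics/t1.png

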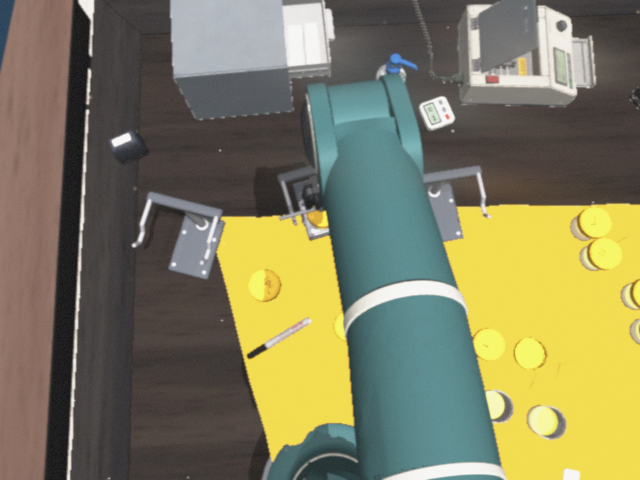

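>>> {"name": "drive_tool", "arguments": {
  "commands": [
    [[-14,0,-11],[0,-0.009,0],1],
    [[-29,0,-24],[0,-0.009,0],1],
    [[-40,0,-33],[0,-0.009,0],1],
    [[-40,15,-33],[0,-0.009,0],1],
    [[-40,30,-33],[0,-0.009,0],1]
  ]
}}

```text
time: 2.53
position: [561.3, -4.9, 230.5]
orientation: [0.087, -0.701, 0.702, -0.088]
wrist_force: [0.1, -1.9, 0.1]
width: 85.5
```

Run:
```python
from h import *
d=viewer.get_image("wrist"); cm=cam(d); im=d["pixels"][:,:,::-1].copy()
c=[561.3,-2.5,.252]
def line(q,pts,col):
    uv=proj(cm,loc(q,pts)).astype(int); cv2.polylines(im,[uv.reshape(-1,1,2)],False,col,1)
line(c,[(0,-88,120),(0,88,120)],(0,0,255))
line(c,[(38,38,60),(38,-38,60),(-38,-38,60),(-38,38,60),(38,38,60)],(0,255,0))
for z in (142,180): line(c,[(12,7,z),(12,-7,z),(-12,-7,z),(-12,7,z),(12,7,z)],(255,0,255))
cv2.imwrite("pics/w2.png",im)
plan([561.3,-2.5,145],.252)
```

```text
t 2.5833 pos [559.7  -5.6 227.2] shift [-2.6 82.2 -2.6] turns [array([-0.005,  3.138,  0.   ]), array([ 0.   , -0.003,  0.003])] F [-1.1 -0.1 -4. ] w 85.3 j [ 0.35  0.34 -0.49  1.77  0.18  1.08 -1.52]
```

View pics/w2.png

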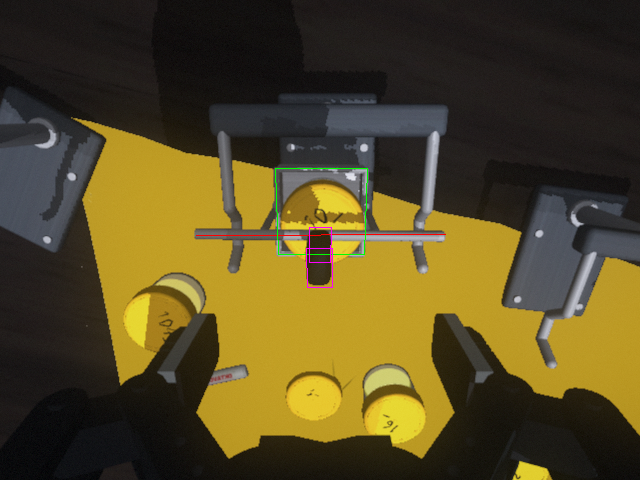

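>>> {"name": "drive_tool", "arguments": {
  "commands": [
    [[-1,10,-1],[0,0,0],1],
    [[-2,26,-2],[0,0,0],1],
    [[-2,44,-2],[0,0,0],1],
    [[-2,58,-2],[0,0,0],1],
    [[-2,64,-2],[0,0,0],1]
  ]
}}

```text
time: 3.0
position: [561.8, -2.8, 164.9]
orientation: [0.088, -0.702, 0.702, -0.087]
wrist_force: [-0.8, 0.6, -0.7]
width: 85.6
```

Run:
```python
from h import *
d=viewer.get_image("wrist"); im=d["pixels"][:,:,::-1].copy()
cv2.imwrite("pics/w3.png",im)
d=viewer.get_image("scene");cv2.imwrite("pics/s3.png",cv2.resize(d["pixels"][100:300,170:430,::-1],None,fx=3,fy=3))
plan([561.3,-2.5,145],.252)
```

```text
t 3.1 pos [562.2  -2.4 165.9] shift [ 0.9 20.9 -0.2] turns [array([-2.000e-03,  3.139e+00,  0.000e+00]), array([ 0.   , -0.003,  0.001])] F [ 0.6 -0.3  0.7] w 85.5 j [ 0.32  0.42 -0.47  1.82  0.23  0.96 -1.56]
```

View pics/w3.png

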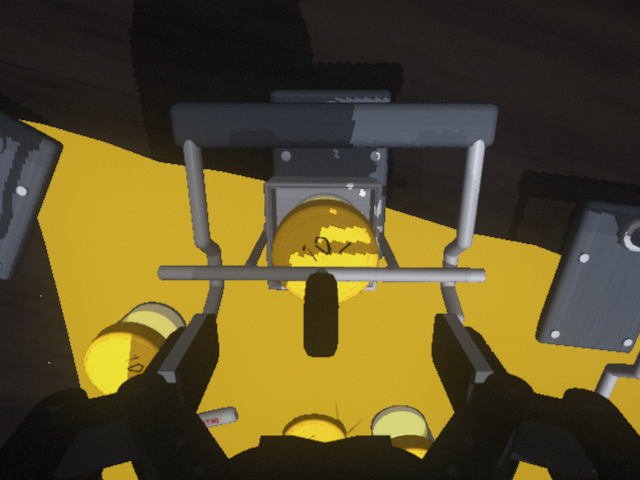

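View pics/s3.png

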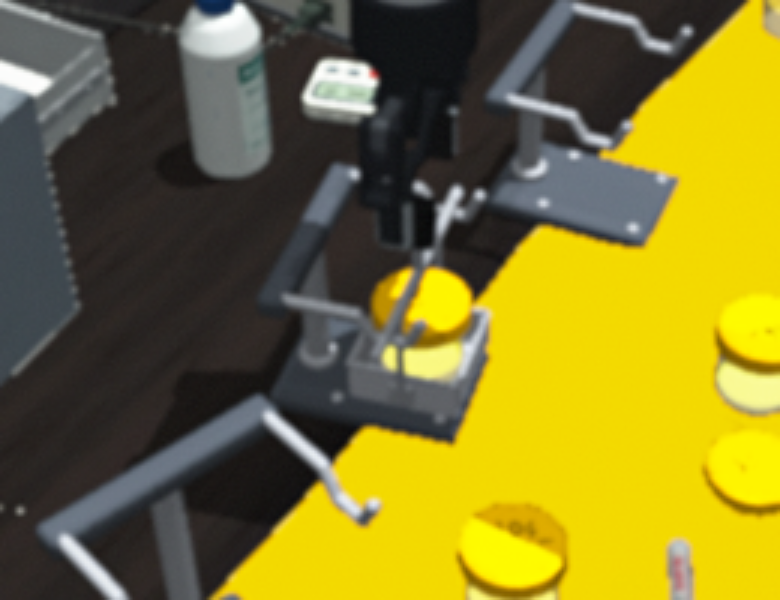

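>>> {"name": "drive_tool", "arguments": {
  "commands": [
    [[0,6,-0.5],[0,0,0],1],
    [[0.5,13,-1],[0,0,0],1],
    [[0.5,18,-1],[0,0,0],1],
    [[0.5,20,-1],[0,0,0],1],
    [[0.5,20,-1],[0,0,0],0.6]
  ],
  "squeeze": 50
}}

```text
time: 3.52
position: [561.7, -1.0, 145.8]
orientation: [-0.088, 0.702, -0.702, 0.088]
wrist_force: [-0.8, 0.7, -0.4]
width: 75.3
```

>>> {"name": "drive_tool", "arguments": {
  "commands": [
    [[0,0,0],[0,0,0],0.4],
    [[0,0,0],[0,0,0],0.2],
    [[0,0,0],[0,0,0],0.1],
    [[0,0,0],[0,0,0],0],
    [[0,0,0],[0,0,0],0]
  ]
}}

```text
time: 3.93
position: [562.0, -1.0, 146.4]
orientation: [-0.088, 0.702, -0.702, 0.088]
wrist_force: [0.5, -1.0, 1.5]
width: 13.6
```

>>> {"name": "drive_tool", "arguments": {
  "commands": [
    [[0,0,0],[0,0,0],0],
    [[0,0,0],[0,0,0],0],
    [[0,0,0],[0,0,0],0],
    [[0,0,0],[0,0,0],0],
    [[0,0,0],[0,0,0],0]
  ]
}}

```text
time: 4.35
position: [562.0, -1.0, 146.4]
orientation: [-0.088, 0.702, -0.702, 0.088]
wrist_force: [0.4, -0.7, 3.5]
width: 13.3
```

Run:
```python
from h import *
d=viewer.get_image("wrist"); im=d["pixels"][:,:,::-1].copy()
cv2.imwrite("pics/w4.png",im)
plan([561.3,-2.5,145],.252)
```

```text
t 4.4 pos [562.   -1.  146.4] shift [1.1 1.4 1.3] turns [array([ 0.   ,  3.139, -0.   ]), array([-0.   , -0.002, -0.   ])] F [ 0.1 -0.1  3.8] w 13.2 j [ 0.31  0.44 -0.46  1.84  0.24  0.92 -1.58]
```

View pics/w4.png

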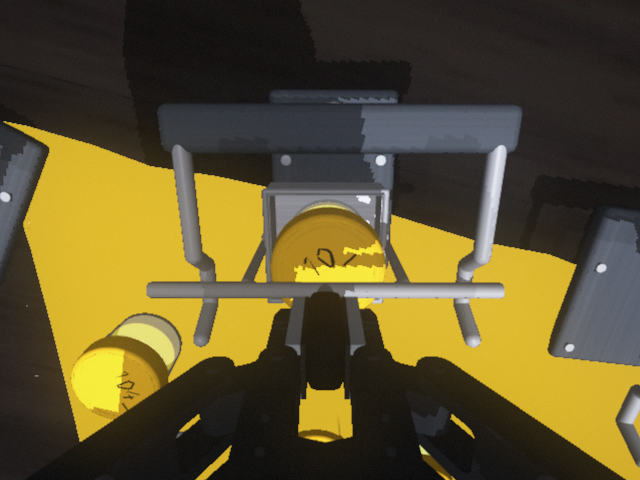

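>>> {"name": "drive_tool", "arguments": {
  "commands": [
    [[0,0,0],[0,0,0],0],
    [[0,-3,0],[0,0,0],0],
    [[0,-8,0],[0,0,0],0],
    [[0,-15,0],[0,0,0],0],
    [[0,-23,0],[0,0,0],0]
  ],
  "squeeze": 80
}}

```text
time: 4.82
position: [561.7, -1.0, 169.8]
orientation: [-0.088, 0.702, -0.702, 0.088]
wrist_force: [0.8, -1.0, -1.8]
width: 13.0
```

>>> {"name": "drive_tool", "arguments": {
  "commands": [
    [[0,-9,0],[0,0,0],0],
    [[0,-18,0],[0,0,0],0],
    [[0,-27,0],[0,0,0],0],
    [[0,-36,0],[0,0,0],0],
    [[0,-40,0],[0,0,0],0]
  ]
}}

```text
time: 5.23
position: [562.4, -0.9, 211.0]
orientation: [0.088, -0.702, 0.702, -0.089]
wrist_force: [0.8, 0.1, -1.7]
width: 13.0
```

Run:
```python
from h import *
d=viewer.get_image("wrist"); im=d["pixels"][:,:,::-1].copy()
cv2.imwrite("pics/w5.png",im)
d=viewer.get_image("scene");cv2.imwrite("pics/s5.png",cv2.resize(d["pixels"][50:350,170:430,::-1],None,fx=2,fy=2))
plan([561.3,-2.5,145],.252)
```

```text
t 5.3333 pos [562.3  -1.  210.2] shift [ 1.4 65.2  1.2] turns [array([ 2.000e-03,  3.139e+00, -1.000e-03]), array([-0.   , -0.002, -0.001])] F [ 0.1 -0.7 -2. ] w 13.0 j [ 0.34  0.36 -0.48  1.78  0.19  1.04 -1.54]
```

View pics/w5.png

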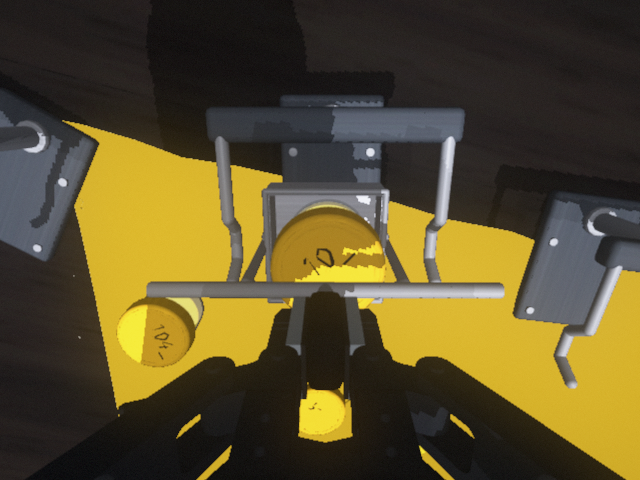

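View pics/s5.png

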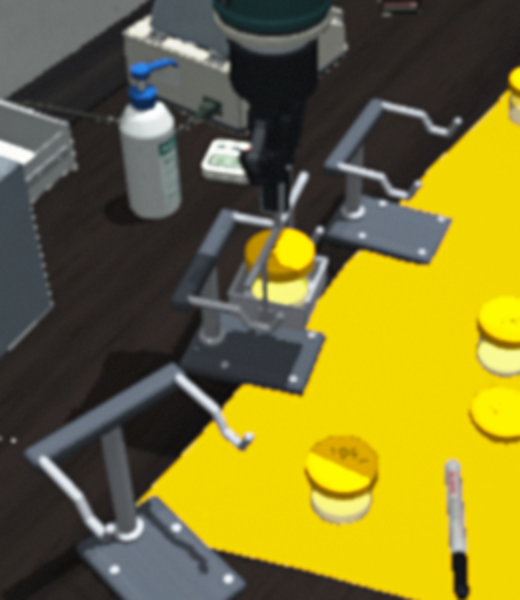

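>>> {"name": "drive_tool", "arguments": {
  "commands": [
    [[0,-8,0],[0,0,0],0],
    [[0,-20,0],[0,0,0],0],
    [[0,-35,0],[0,0,0],0],
    [[0,-50,0],[0,0,0],0],
    [[0,-65,0],[0,0,0],0]
  ]
}}

```text
time: 5.75
position: [561.9, -0.9, 275.7]
orientation: [-0.088, 0.702, -0.702, 0.088]
wrist_force: [-1.3, -1.1, -1.7]
width: 13.0
```

>>> {"name": "drive_tool", "arguments": {
  "commands": [
    [[0,-15,0],[0,0,0],0],
    [[0,-30,0],[0,0,0],0],
    [[0,-43,0],[0,0,0],0],
    [[0,-52,0],[0,0,0],0],
    [[0,-56,0],[0,0,0],0]
  ]
}}

```text
time: 6.17
position: [562.2, -0.9, 332.0]
orientation: [0.088, -0.702, 0.702, -0.089]
wrist_force: [0.3, -0.6, -1.4]
width: 13.3
```

Run:
```python
from h import *
plan([488,285,332],-.322)
```

```text
t 6.1667 pos [562.2  -0.9 332. ] shift [ 1.200e+00 -1.000e-01 -2.953e+02] turns [array([-2.00e-03, -2.57e+00, -0.00e+00]), array([ 0.   ,  0.572, -0.002])] F [ 0.3 -0.6 -1.4] w 13.3 j [ 0.36  0.26 -0.5   1.63  0.13  1.28 -1.49]
```

>>> {"name": "drive_tool", "arguments": {
  "commands": [
    [[0,0,-4],[0,0,0],0],
    [[0,0,-12],[0,0,0],0],
    [[0,0,-24],[0,0,0],0],
    [[0,0,-40],[0,0,0],0],
    [[0,0,-58],[0,0,0],0]
  ]
}}

```text
time: 6.58
position: [546.8, 56.5, 329.6]
orientation: [-0.089, 0.702, -0.701, 0.088]
wrist_force: [-0.6, 0.4, -1.7]
width: 12.8
```

>>> {"name": "drive_tool", "arguments": {
  "commands": [
    [[0,0,-19],[0,0,0],0],
    [[0,0,-38],[0,0,0],0],
    [[0,0,-57],[0,0,0],0],
    [[0,0,-76],[0,0,0],0],
    [[0,0,-95],[0,0,0],0]
  ]
}}

```text
time: 7.0
position: [522.9, 149.3, 329.7]
orientation: [-0.089, 0.702, -0.701, 0.088]
wrist_force: [-0.2, -0.3, -1.8]
width: 12.7
```

>>> {"name": "drive_tool", "arguments": {
  "commands": [
    [[0,0,-19],[0,0,0],0],
    [[0,0,-38],[0,0,0],0],
    [[0,0,-55],[0,0,0],0],
    [[0,0,-70],[0,0,0],0],
    [[0,0,-82],[0,0,0],0]
  ]
}}

```text
time: 7.42
position: [502.4, 229.0, 329.8]
orientation: [-0.089, 0.702, -0.701, 0.088]
wrist_force: [0.7, 0.1, -2.1]
width: 13.0
```

>>> {"name": "drive_tool", "arguments": {
  "commands": [
    [[0,0,-9],[0,0.03,0],0],
    [[0,0,-15],[0,0.07,0],0],
    [[0,0,-19],[0,0.12,0],0],
    [[0,0,-21],[0,0.18,0],0],
    [[0,0,-21],[0,0.24,0],0]
  ]
}}

```text
time: 7.83
position: [497.8, 248.2, 329.8]
orientation: [-0.003, 0.707, -0.707, 0.003]
wrist_force: [0.8, 0.3, -2.4]
width: 13.2
```

>>> {"name": "drive_tool", "arguments": {
  "commands": [
    [[0,0,0],[0,0.06,0],0],
    [[0,0,0],[0,0.12,0],0],
    [[0,0,0],[0,0.18,0],0],
    [[0,0,0],[0,0.22,0],0],
    [[0,0,0],[0,0.26,0],0]
  ]
}}

```text
time: 8.25
position: [498.0, 247.7, 329.8]
orientation: [-0.089, -0.701, 0.702, 0.089]
wrist_force: [0.1, -0.5, -2.1]
width: 12.6
```

Run:
```python
from h import *
d=viewer.get_image("wrist"); im=d["pixels"][:,:,::-1].copy()
cv2.imwrite("pics/w6.png",im)
d=viewer.get_image("scene");cv2.imwrite("pics/s6.png",cv2.resize(d["pixels"][50:400,120:420,::-1],None,fx=1.7,fy=1.7))
d=viewer.get_image("top");cv2.imwrite("pics/t6.png",d["pixels"][:,:,::-1])
plan([488,285,332],-.322)
```

```text
t 8.4 pos [498.1 247.5 330. ] shift [ 19.1  -2.  -33.8] turns [array([ 1.000e-03, -3.068e+00,  0.000e+00]), array([-0.   ,  0.073,  0.001])] F [-0.6 -0.1 -2.2] w 13.0 j [-0.04  0.26 -0.57  1.64  0.14  1.28 -2.46]
```

View pics/w6.png

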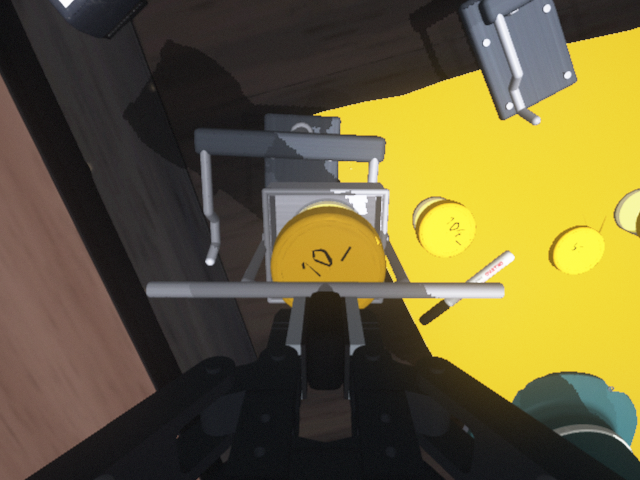

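View pics/s6.png

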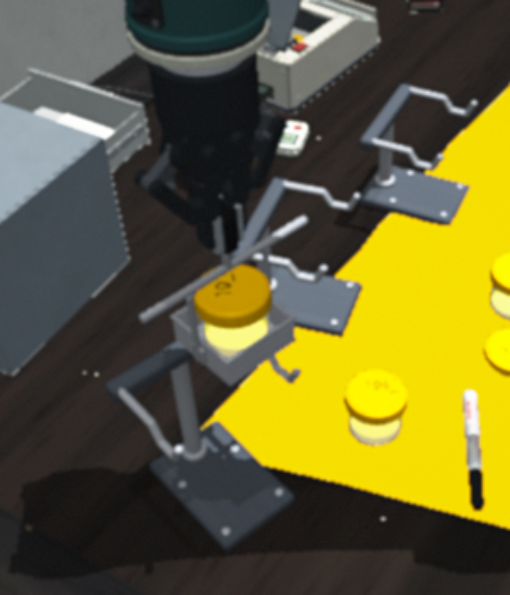

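View pics/t6.png

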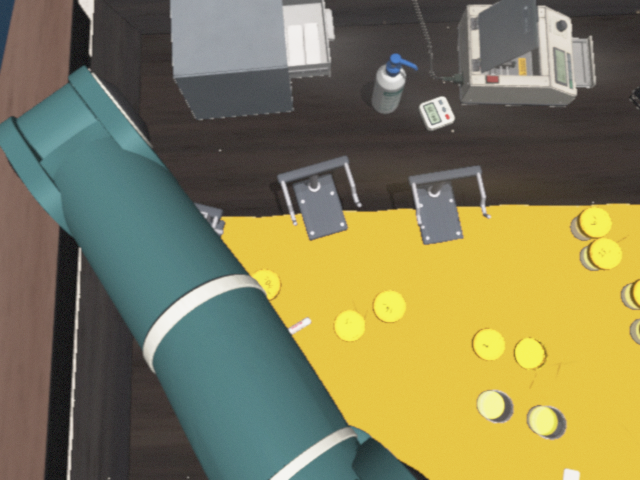

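```bash
cat >> h.py <<'E'
TP=[486.8,283.6,-.322]
def overlay(name,out,q,crop=None,k=1.25):
    d=viewer.get_image(name); cm=cam(d); im=d["pixels"][:,:,::-1].copy()
    x0,y0,x1,y1=crop or (0,0,640,480)
    im=cv2.resize(im[y0:y1,x0:x1],None,fx=k,fy=k,interpolation=cv2.INTER_CUBIC)
    def line(q,pts,col):
        uv=((proj(cm,loc(q,pts))-[x0,y0]+.5)*k).astype(int); cv2.polylines(im,[uv.reshape(-1,1,2)],False,col,1)
    for y in (66,-66):
        line(q,[(78,y,176),(30,y,176),(20,y,178),(11,y,161),(-11,y,161),(-20,y,180)],(0,255,0))
    line(q,[(78,-66,173),(78,66,173)],(255,0,0)); line(q,[(0,-88,165),(0,88,165)],(0,0,255))
    cv2.imwrite(out,im)
E
python3 - <<'E'
from h import *
overlay("wrist","pics/w7.png",TP)
E
```

```text
(no output)
```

View pics/w7.png

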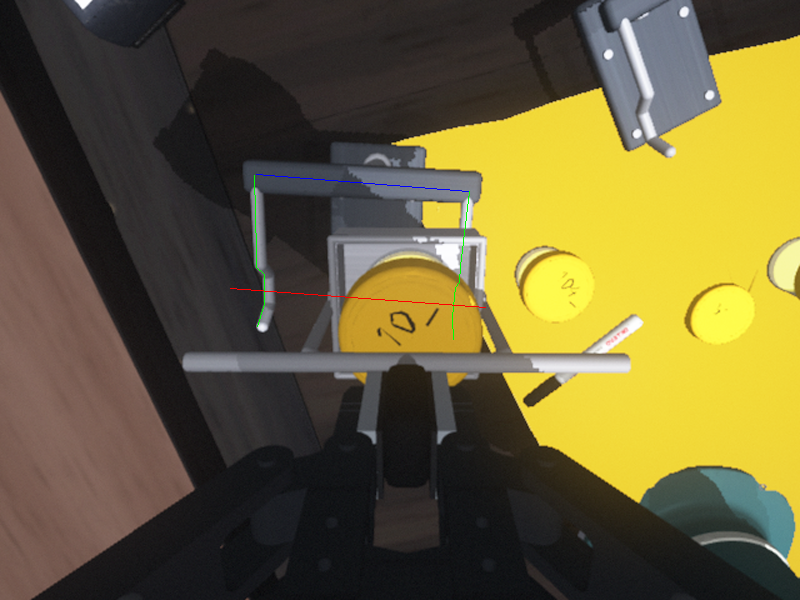

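Run:
```python
from h import *
T=cam(viewer.get_image("top"));S=cam(viewer.get_image("scene"));W=cam(viewer.get_image("wrist"))
obs=[(T,(134,245.3),(-20,66),0),(S,(224.8,313.5),(-20,66),0),(W,(209.6,261.6),(-20,66),0),
(T,(202.3,263),(-20,-66),0),(S,(293.8,270.4),(-20,-66),0),
(T,(150,200),(73,66),1),(S,(190.8,278.8),(73,66),1),(W,(205.6,150.4),(73,66),1),
(T,(216,216.7),(73,-66),1),(S,(259.6,237.5),(73,-66),1),(W,(374.4,160),(73,-66),1)]
for sub in ("TSW","TS","TW"):
    o=[x for x in obs if (x[0] is T and "T" in sub) or (x[0] is S and "S" in sub) or (x[0] is W and "W" in sub)]
    def res(q): return np.concatenate([proj(c,loc(q,[l[0],l[1],q[3+i]]))[0]-uv for c,uv,l,i in o])
    s=least_squares(res,[489,283,-.318,176,172],loss='soft_l1'); print(sub,s.x.round(3),s.fun.round(1))
# wrist only yaw & xy with heights fixed
o=[x for x in obs if x[0] is W]
def res(q): return np.concatenate([proj(c,loc(q,[l[0],l[1],[176,172][i]]))[0]-uv for c,uv,l,i in o])
s=least_squares(res,[489,283,-.318]); print("W",s.x.round(3),s.fun.round(1))
plan([488,285,332],-.30)
# carrier bar in hand by wrist: ends
M=plan([488,285,332],-.30)
for uv in [(185/1.25,361/1.25),(630/1.25,363/1.25)]: print(ray(W,uv,330-146.4+120), end=' ')
```

```text
TSW [ 4.85082e+02  2.82157e+02 -3.05000e-01  1.75357e+02  1.73903e+02] [-0.1  0.5  0.6  1.2 -0.2  0.  -0.9  0.9  1.3 -1.3  0.2 -0.4  0.3 -0.2
 -0.6 -0.6  0.5  0.2 -0.4  0.4  0.2 -0.3]
TS [ 4.85964e+02  2.82218e+02 -3.06000e-01  1.74746e+02  1.73431e+02] [ 0.   0.1  0.1  1.2 -0.9  0.5  0.8 -1.2  0.3 -0.8 -0.1 -0.3  0.5 -0.1
 -0.8  0.4]
TW [ 4.84921e+02  2.82042e+02 -3.02000e-01  1.75164e+02  1.73507e+02] [ 0.   0.7  0.1  0.2 -0.7  0.9  0.2 -0.2 -0.4 -0.3  0.5  0.3  0.1 -0.4]
W [ 4.84742e+02  2.82154e+02 -3.04000e-01] [-0.3  0.7  0.3 -0.4 -0.  -0.1]
t 8.6 pos [498.5 247.2 330.2] shift [ 19.5  -1.8 -34.1] turns [array([ 0.   , -3.091,  0.   ]), array([-0.   ,  0.051,  0.   ])] F [-0.1  0.7 -1.4] w 13.4 j [-0.04  0.26 -0.57  1.64  0.14  1.28 -2.46]
t 8.6 pos [498.5 247.2 330.2] shift [ 19.5  -1.8 -34.1] turns [array([ 0.   , -3.091,  0.   ]), array([-0.   ,  0.051,  0.   ])] F [-0.1  0.7 -1.4] w 13.4 j [-0.04  0.26 -0.57  1.64  0.14  1.28 -2.46]
[519.79321781 331.70546457 303.6       ] [475.71808619 160.6116904  303.6       ]
```

>>> {"name": "drive_tool", "arguments": {
  "commands": [
    [[3,0,-4],[0,0.01,0],0],
    [[8,0,-12],[0,0.02,0],0],
    [[14,0,-21],[0,0.035,0],0],
    [[19,0,-28],[0,0.045,0],0],
    [[21.3,0,-31.7],[0,0.053,0],0]
  ]
}}

```text
time: 9.02
position: [485.1, 284.4, 330.3]
orientation: [0.106, 0.699, -0.699, -0.107]
wrist_force: [-0.9, -0.1, -1.9]
width: 13.1
```

>>> {"name": "drive_tool", "arguments": {
  "commands": [
    [[0,0,0],[0,0,0],0],
    [[0,8,0],[0,0,0],0],
    [[0,22,0],[0,0,0],0],
    [[0,38,0],[0,0,0],0],
    [[0,50,0],[0,0,0],0]
  ]
}}

```text
time: 9.43
position: [485.9, 282.1, 278.6]
orientation: [-0.107, -0.699, 0.699, 0.107]
wrist_force: [-0.8, 0.0, -2.2]
width: 12.9
```

Run:
```python
from h import *
overlay("wrist","pics/w8.png",[485.1,282.2,-.305])
overlay("scene","pics/s8.png",[485.1,282.2,-.305],(150,100,400,400),2)
plan([485.6,283.2,191.4],-.305)
```

```text
t 9.5333 pos [485.4 282.  278.1] shift [-0.1 86.7 -1.4] turns [array([ 0.004, -3.14 ,  0.004]), array([-0.002,  0.001,  0.002])] F [ 0.5  0.3 -0.8] w 13.0 j [-0.11  0.31 -0.58  1.7   0.18  1.18 -2.61]
```

View pics/w8.png

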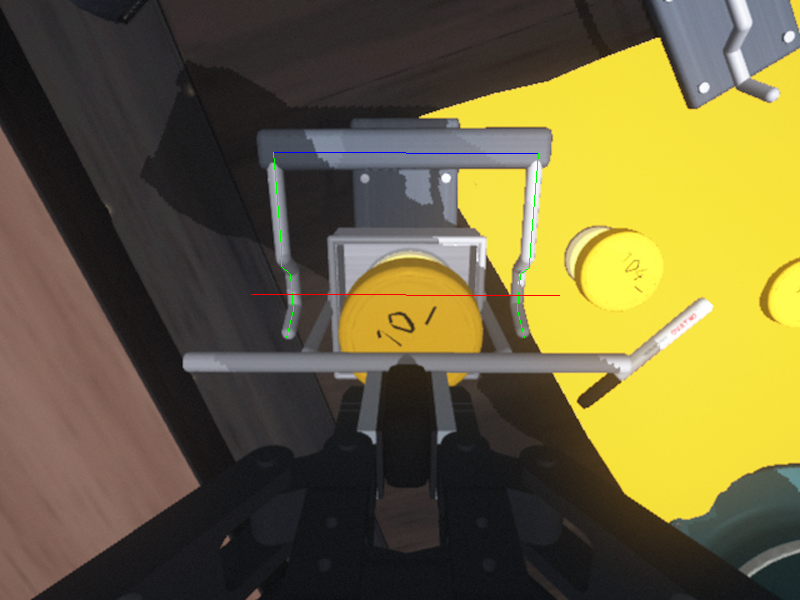

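View pics/s8.png

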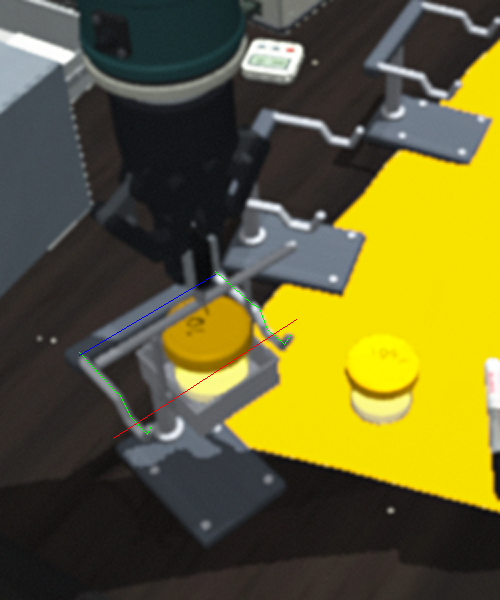

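>>> {"name": "drive_tool", "arguments": {
  "commands": [
    [[0,7,0],[0,0,0],0],
    [[0,19,-1],[0,0,0],0],
    [[0,33,-1],[0,0,0],0],
    [[0,46,-1],[0,0,0],0],
    [[0,54,-1],[0,0,0],0]
  ]
}}

```text
time: 9.95
position: [485.9, 283.8, 224.7]
orientation: [-0.106, -0.699, 0.699, 0.107]
wrist_force: [0.7, -0.0, -1.5]
width: 12.4
```

Run:
```python
from h import *
overlay("wrist","pics/w9.png",[485.1,282.2,-.305])
overlay("scene","pics/s9.png",[485.1,282.2,-.305],(150,150,350,400),2.4)
plan([485.6,283.2,191.4],-.305)
```

```text
t 10.05 pos [485.7 283.7 225. ] shift [-0.1 33.6  0.5] turns [array([ 2.00e-03, -3.14e+00,  2.00e-03]), array([-0.001,  0.002,  0.001])] F [-0.2 -0.2 -1.2] w 13.1 j [-0.13  0.36 -0.56  1.76  0.22  1.08 -2.64]
```

View pics/w9.png

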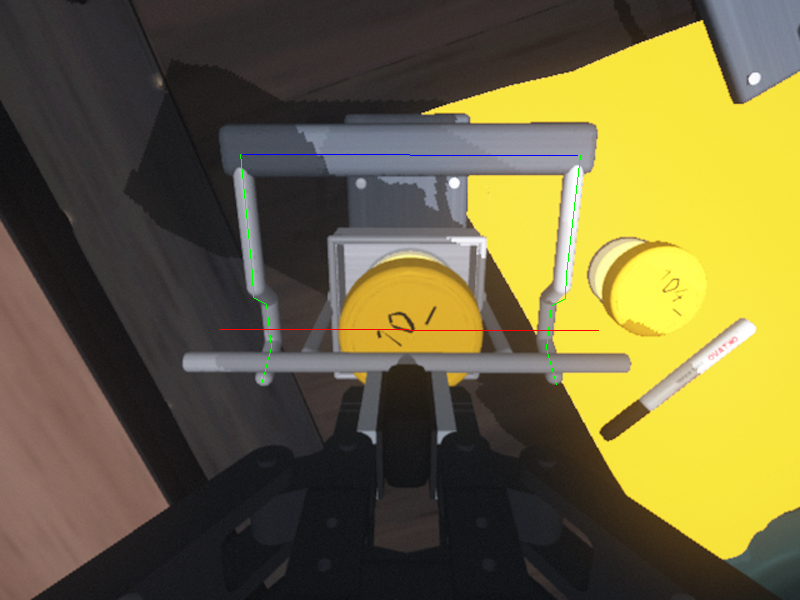

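View pics/s9.png

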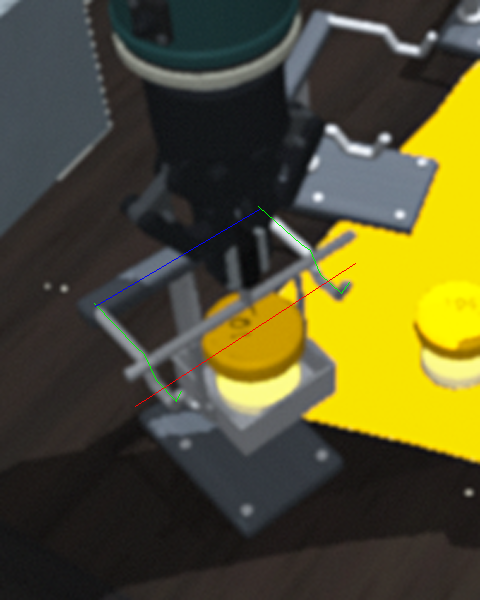

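>>> {"name": "drive_tool", "arguments": {
  "commands": [
    [[0,5,0],[0,0,0],0],
    [[0,12,0],[0,0,0],0],
    [[0,19,0],[0,0,0],0],
    [[0,25,0],[0,0,0],0],
    [[0,28,0],[0,0,0],0]
  ]
}}

```text
time: 10.47
position: [485.9, 283.8, 197.3]
orientation: [-0.107, -0.699, 0.699, 0.107]
wrist_force: [-0.3, 0.1, -1.8]
width: 12.7
```

>>> {"name": "drive_tool", "arguments": {
  "commands": [
    [[0,1,0],[0,0,0],0],
    [[0,2,0],[0,0,0],0],
    [[0,3,0],[0,0,0],0],
    [[0,4,0],[0,0,0],0],
    [[0,4,0],[0,0,0],0]
  ]
}}

```text
time: 10.88
position: [486.2, 284.0, 194.3]
orientation: [0.107, 0.699, -0.699, -0.107]
wrist_force: [0.1, 0.3, -1.5]
width: 13.1
```

Run:
```python
from h import *
overlay("wrist","pics/w10.png",[485.1,282.2,-.305])
overlay("scene","pics/s10.png",[485.1,282.2,-.305],(150,150,350,400),2.4)
plan([485.6,283.2,191.4],-.305)
```

```text
t 10.9833 pos [486.2 284.  194.4] shift [0.3 3.  1. ] turns [array([-0.  , -3.14, -0.  ]), array([ 0.   ,  0.002, -0.   ])] F [ 0.  -0.2 -1.8] w 13.0 j [-0.14  0.4  -0.55  1.79  0.24  1.02 -2.66]
```

View pics/w10.png

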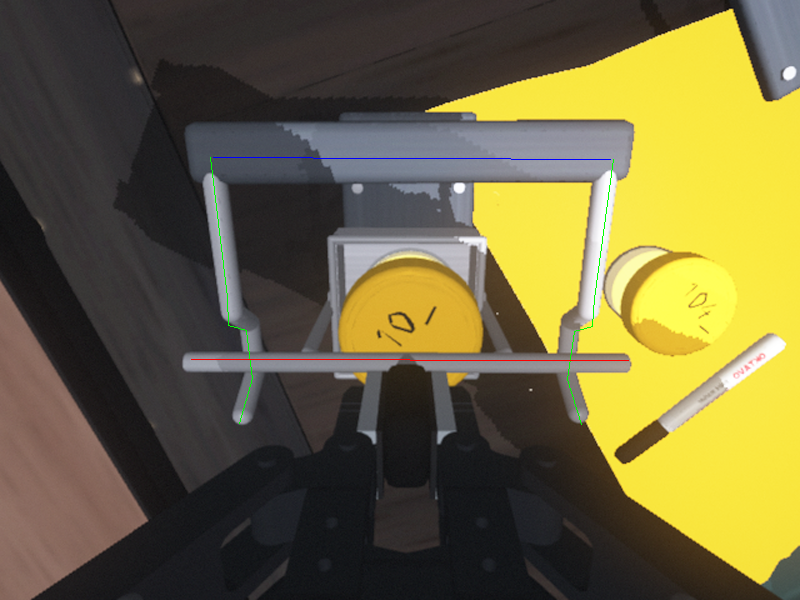

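View pics/s10.png

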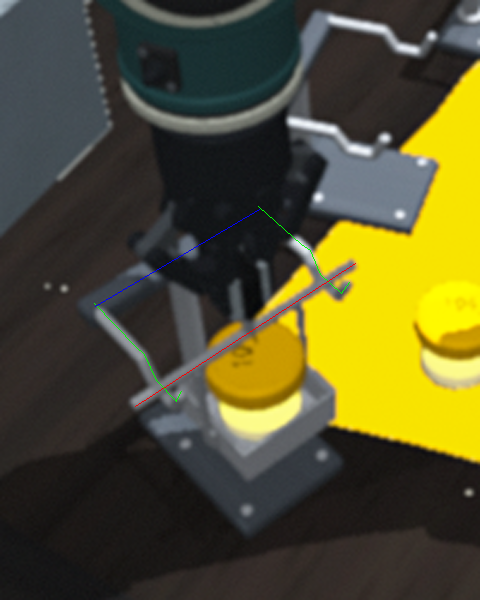

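>>> {"name": "drive_tool", "arguments": {
  "commands": [
    [[0,1,0],[0,0,0],0],
    [[0,1.5,0],[0,0,0],0],
    [[0,2,0],[0,0,0],0],
    [[0,2.5,0],[0,0,0],0],
    [[0,2.5,0],[0,0,0],0]
  ]
}}

```text
time: 11.4
position: [486.2, 284.0, 191.8]
orientation: [0.107, 0.699, -0.699, -0.107]
wrist_force: [0.6, 0.3, -1.4]
width: 13.3
```

>>> {"name": "drive_tool", "arguments": {
  "commands": [
    [[0,0.5,0],[0,0,0],0],
    [[0,1,0],[0,0,0],0],
    [[0,1.5,0],[0,0,0],0],
    [[0,1.5,0],[0,0,0],0],
    [[0,1.5,0],[0,0,0],0]
  ]
}}

```text
time: 11.82
position: [486.4, 284.1, 191.2]
orientation: [0.107, 0.699, -0.699, -0.107]
wrist_force: [-4.2, -3.3, 12.9]
width: 13.2
```

>>> {"name": "drive_tool", "arguments": {
  "commands": [
    [[0,-0.4,0],[0,0,0],0],
    [[0,-0.7,0],[0,0,0],0],
    [[0,-0.7,0],[0,0,0],0],
    [[0,-0.7,0],[0,0,0],0],
    [[0,-0.7,0],[0,0,0],0]
  ]
}}

```text
time: 12.23
position: [486.2, 284.1, 191.3]
orientation: [0.107, 0.699, -0.699, -0.107]
wrist_force: [-1.6, -1.3, 6.9]
width: 12.9
```

Run:
```python
from h import *
overlay("wrist","pics/w11.png",[485.1,282.2,-.305])
overlay("scene","pics/s11.png",[485.1,282.2,-.305],(150,150,350,400),2.4)
plan([485.6,283.2,191.4],-.305)
```

```text
t 12.3333 pos [486.3 284.1 191.4] shift [ 0.4 -0.   1.1] turns [array([-0.  , -3.14, -0.  ]), array([ 0.   ,  0.002, -0.   ])] F [-1.7 -1.9  7.3] w 12.8 j [-0.14  0.4  -0.55  1.8   0.24  1.01 -2.66]
```

View pics/w11.png

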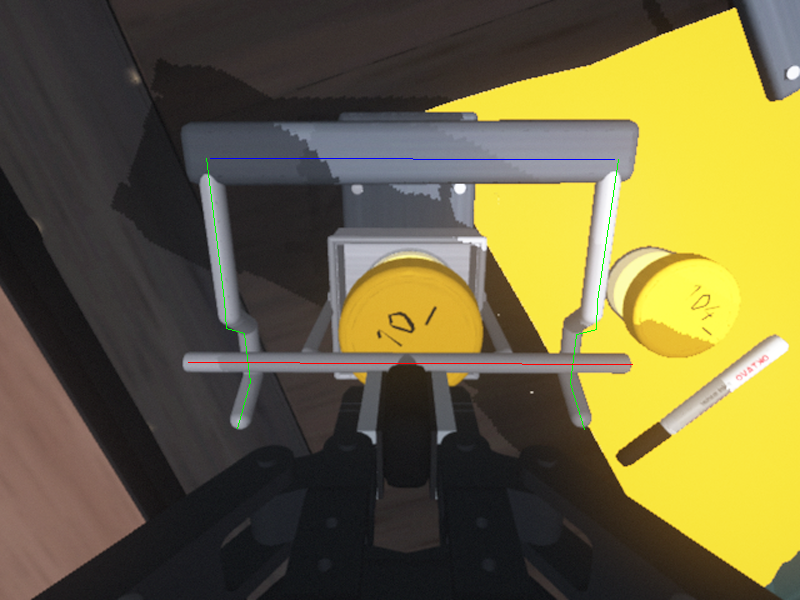

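View pics/s11.png

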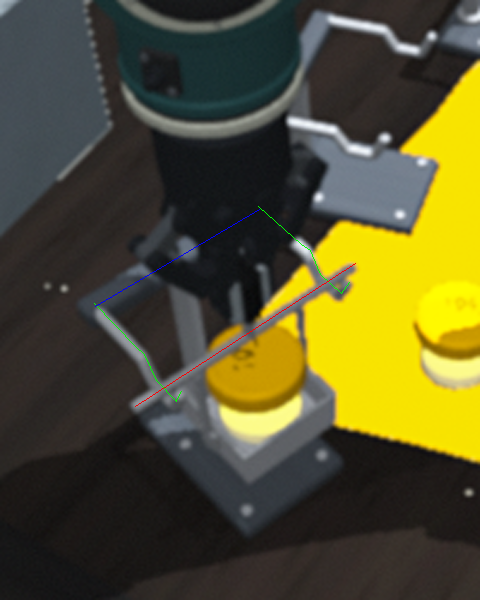

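>>> {"name": "drive_tool", "arguments": {
  "commands": [
    [[0,-0.5,0],[0,0,0],0],
    [[0,-0.5,0],[0,0,0],0],
    [[0,-0.5,0],[0,0,0],0.2],
    [[0,-0.5,0],[0,0,0],0.25],
    [[0,-0.5,0],[0,0,0],0.3]
  ],
  "squeeze": 20
}}

```text
time: 12.75
position: [486.1, 284.0, 191.4]
orientation: [0.107, 0.699, -0.699, -0.107]
wrist_force: [0.3, 0.4, -0.2]
width: 25.6
```

>>> {"name": "drive_tool", "arguments": {
  "commands": [
    [[0,0,0],[0,0,0],0.4],
    [[0,0,0],[0,0,0],0.55],
    [[0,0,0],[0,0,0],0.7],
    [[0,0,0],[0,0,0],0.7],
    [[0,0,0],[0,0,0],0.7]
  ]
}}

```text
time: 13.17
position: [486.1, 284.0, 191.5]
orientation: [0.107, 0.699, -0.699, -0.107]
wrist_force: [-0.9, -0.3, 0.1]
width: 59.7
```

Run:
```python
from h import *
overlay("wrist","pics/w12.png",[485.1,282.2,-.305])
plan([485.6,283.2,191.4],-.305)
```

```text
t 13.2167 pos [486.2 284.  191.5] shift [0.3 0.1 0.9] turns [array([ 0.  , -3.14, -0.  ]), array([0.   , 0.002, 0.   ])] F [-0.  -0.8 -0. ] w 59.8 j [-0.14  0.4  -0.55  1.8   0.24  1.01 -2.66]
```

View pics/w12.png

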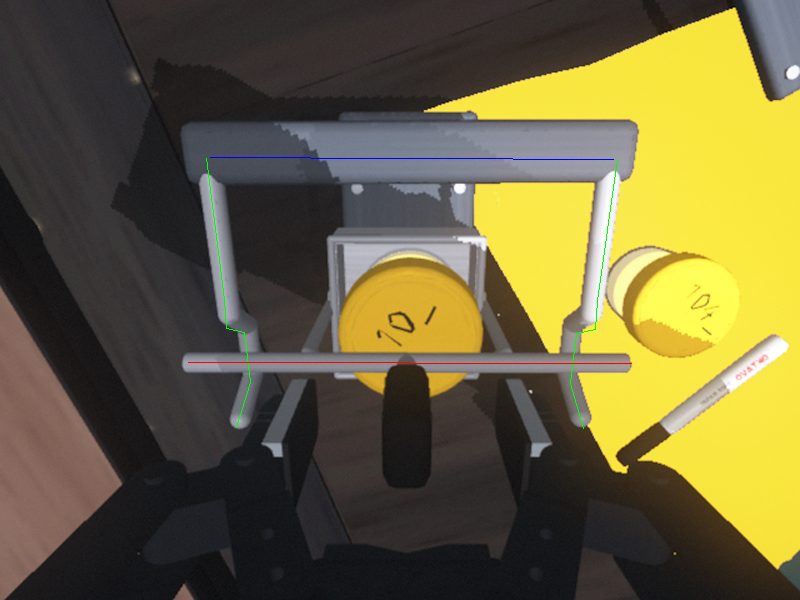

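Released, the carrier hangs unmoved (bar across both seats at row 362, fingers clear). Retreat straight up.

>>> {"name": "drive_tool", "arguments": {
  "commands": [
    [[0,-6,0],[0,0,0],0.7],
    [[0,-16,0],[0,0,0],0.7],
    [[0,-30,0],[0,0,0],0.7],
    [[0,-48,0],[0,0,0],0.7],
    [[0,-66,0],[0,0,0],0.7]
  ]
}}

```text
time: 13.63
position: [486.0, 284.1, 259.2]
orientation: [0.107, 0.699, -0.699, -0.107]
wrist_force: [-0.0, -0.3, -0.3]
width: 59.8
```

>>> {"name": "drive_tool", "arguments": {
  "commands": [
    [[0,-18,0],[0,0,0],0.7],
    [[0,-36,0],[0,0,0],0.7],
    [[0,-54,0],[0,0,0],0.7],
    [[0,-66,0],[0,0,0],0.7],
    [[0,-72,0],[0,0,0],0.7]
  ]
}}

```text
time: 14.05
position: [486.4, 284.4, 331.8]
orientation: [0.107, 0.7, -0.698, -0.106]
wrist_force: [-0.3, 0.0, -0.1]
width: 60.3
```

>>> {"name": "drive_tool", "arguments": {
  "commands": [
    [[0,0,0],[0,0,0],0.7],
    [[0,0,0],[0,0,0],0.7],
    [[0,0,0],[0,0,0],0.7],
    [[0,0,0],[0,0,0],0.7],
    [[0,0,0],[0,0,0],0.7]
  ]
}}

```text
time: 14.47
position: [486.0, 283.9, 328.8]
orientation: [-0.106, -0.699, 0.699, 0.107]
wrist_force: [0.1, -0.1, -0.1]
width: 59.9
```

Run:
```python
from h import *
overlay("wrist","pics/w13.png",[485.1,282.2,-.305])
overlay("scene","pics/s13.png",[485.1,282.2,-.305],(150,150,350,400),2.4)
plan([485.6,283.2,191.4],-.305)
```

```text
t 14.5667 pos [486.  284.  329.1] shift [1.000e-01 1.377e+02 8.000e-01] turns [array([ 1.00e-03, -3.14e+00,  1.00e-03]), array([-0.   ,  0.002,  0.001])] F [-0.3 -0.8  0.4] w 59.8 j [-0.11  0.27 -0.58  1.63  0.16  1.28 -2.59]
```

View pics/w13.png

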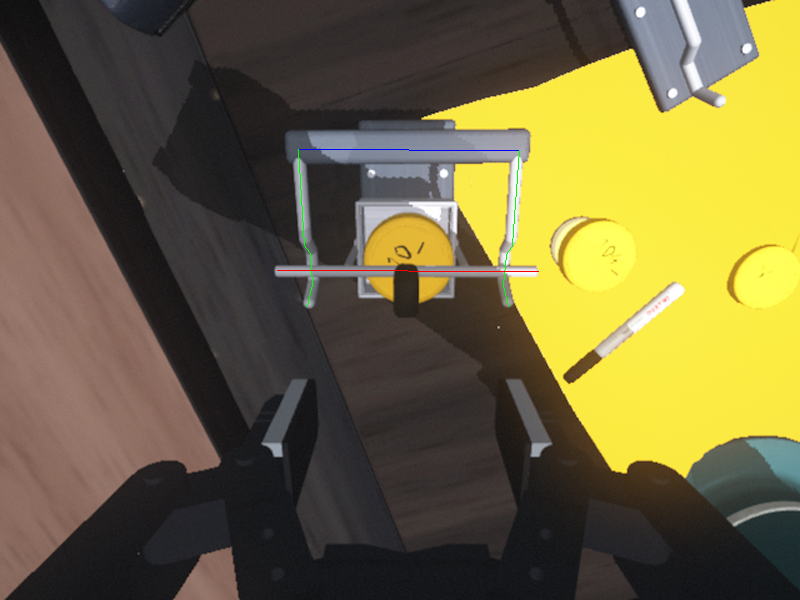

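View pics/s13.png

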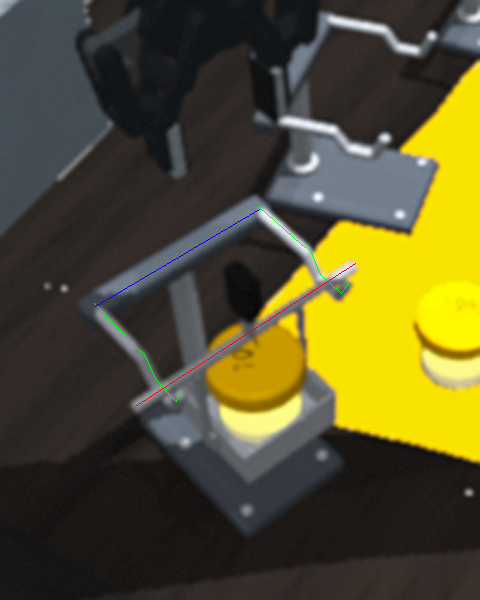

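The carrier hangs square: its bar (wrist view, 275–538 at row 271) lies on the predicted seat line across both hooks. The cup is central in the tray and the gripper is clear.

```bash
python3 -c "
from station import env
print(env.close_job())"
```

```text
the job is handed in; nothing more can be done
None
```

The carrier now hangs on both hooks of the tall stand with the cup still in its tray. I handed the job in at about 14.6 s of the 48 s allowed.

- **Moves:** I gripped the black block, lifted the carrier straight up and carried it level to the tall stand, with its underside more than 200 mm up. I turned it by about 0.55 rad to square it with the hooks and lowered it onto them, where contact showed as about 13 N upward. I then eased off, opened the gripper and rose 138 mm clear.
- **Last checks:** In the wrist and scene views the crossbar lies within about 1–2 mm of the predicted seat line across both hooks. The carrier is level and the cup sits in the middle of the tray. The wrist force is about 0 N, so nothing is touching the gripper.
- **Disagreement:** The first estimate of the tall stand from the fixed cameras was about 2 mm and 0.02 rad different from the one that included the wrist camera. I used the refined pose of x 485 mm, y 282 mm, yaw -0.305 rad. No check failed.

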